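# Load the vacuum desiccator

## Robot

A 6-joint arm with a two-finger parallel gripper is mounted at the origin on the work surface. World frame = base frame: x ahead of the robot, y to its left, z up, the work surface at z = 0. Lengths are in m, angles in rad, forces in N, time in s.
With the tool pointing down it reaches from about 0.325 to 0.925 m from the base axis. Payload 3.1 kg.
Tool frame: the origin (TCP) lies where the fingers leave the gripper's body, on its centre line; the fingertips stand 73 mm ahead of it and the grasp point (between the pads) lies 54 mm ahead of it; z points along the fingers, y is the line along which they close (so a half turn about z gives the same grasp; the last joint's range is limited). The gripper opens to 85 mm and grips with 20 to 120 N. Pads are 22 mm wide; open, the fingers measure 114 mm over their backs; the gripper's body (76 mm by 85 mm) begins 54 mm behind the grasp point. The pads swing forward as they close: fully open they stand 13 mm farther back than shut.
Start: joints at [1.113, 0.217, 1.613, -0, 1.311, -0.112], TCP at [0.212, 0.588, 0.304] pointing down, gripper open.
Joint ranges: [-2.75, 2.75], [-0.78, 2.1], [0.31, 2.55], [-1.13, 4.27], [0.13, 2.63], [-2.58, 2.58]. Speed limits (rad/s): [2.79, 2.79, 3.14, 3.14, 3.14, 3.14].

## Interface

Orientations are given as a 3x3 rotation matrix whose columns are the frame's x, y, z axes.
In Python, from bench import r gives the robot as it stands. The module is installed in compiled form; this text tells all that it offers.
- The arm moves only by the tool drive_tool, never from a script. Its arguments are lists of equal length, an entry for each row: "jaw": the opening, from -1 (shut) to 1 (fully open); "dp": the shift along the tool's x, y, z in m, a list of three; "twist": the turn, a rotation vector about the tool's x, y, z in degrees, a list of three. In form: {"jaw": [jaw, ...], "dp": [[tx, ty, tz], ...], "twist": [[ax, ay, az], ...]}. A call has 1 to 20 rows; each row is the pose to reach, as a shift and turn from the pose commanded when the call began, along the tool's axes at that moment; what a row does not reach only later rows make up. A row lasts 1/10 s, in which the tool goes at most 50 mm and 8.59 degrees, less where a joint would pass 70% of its speed; a pose out of reach is approached as far as the arm can. A call with a gripper value outside its range is refused whole. The fingers move at their own pace and stop on an object; "squeeze" is the grip in N (left out, the last holds). Time passes only in rows, so rows that repeat a pose let the fingers close. It gives the time, the measured TCP pose, the force, the opening and the grip force at its end, in the units of the state.
- r.state(): the state, without advancing time (a new reading comes with each control period).
- r.camera(name): name is "side" or "top" or "wrist"; returns the picture (384x512x3 uint8, red, green, blue); there is no depth.
- r.calibration(name): a dict with "mtx" (3x3 intrinsics, pixels), "k1" (the pictures are not rectified: a ray, as slopes to the right and down, at radius r is drawn at 1 + k1 r^2 times it, then the intrinsics apply), "camera_from_world" (4x4, takes a point from world to camera coordinates); the wrist camera has in their place "T_tool_cam" (4x4, takes a point from camera to tool coordinates, whose origin is the TCP and whose axes are the flange's). Camera axes: x right, y down, z forward; pixel columns grow to the right and rows downward; lengths in m; the calibration is good to about 2 mm. A picture is of the moment at which its call begins: read the wrist's pose just before it. calibration takes no time and is no camera call.
- r.hand_in(): hands the job in; it is judged then, once.
The state is a dict: "time": time; "joint_pos": joint angles; "qd": joint speeds; "tau": joint torques, N m; "ee_pos": TCP position; "eef_rot": TCP orientation; "ft_force": force on the tool from outside, world axes, zero at the start; "moment": the same for the moment, N m; "grip_width": opening from 0.0 (shut) to 1.0 (fully open); "finger_force": force on a finger pad.
Only numpy, scipy, OpenCV 4.12 (cv2) and the standard library are available. Lean on these libraries where they do the work, as an engineer would, in place of code of your own. Each camera call takes 0.05 s, during which the arm holds its last target. There are 200 camera calls.

## Task

Put every screw-cap sample pot from the tote into the vacuum chamber to dry: turn the valve handle fully to vent, only then lift the lid off and lay it flat on the bench, and stand all the pots upright on the chamber floor. Put the lid back centred and flat on the rim, and only then turn the valve fully to vacuum. The tin and the brown bottle stay in the tote; leave the other things on the bench where they are.

Things in the scene. Friction and masses are not known exactly. Their poses are not given: they have to be found in the camera images.
- chamber: round stainless vacuum chamber fixed to the bench, open at the top without its lid: 200 mm outside and 190 mm inside diameter, 92 mm high, inner floor 5 mm above the bench. Its valve stands in front of it (towards its -x), joined by a pipe; a dial gauge sits on its far side (to 144 mm from the centre). Origin at the centre of its underside, z up.
- chamber_rim (a point): centre of the chamber's mouth, level with the rim the lid rests on (92 mm above the bench)
- chamber_floor (a point): centre of the chamber's inner floor (5 mm above the bench)
- lid: flat loose lid of clear acrylic, 216 mm across, 15 mm thick, about 0.6 kg, no lip, resting on the chamber's rim at the start (overhangs it 8 mm all round). In its middle a black knob 36 mm across, from 25 to 51 mm above the lid's underside, on a thinner neck. Origin at the centre of its underside, z up. The bench midway between chamber and tote, 0.5 m ahead of the robot, has room for it.
- lid_knob (a point): centre of the lid's knob, 38 mm above the lid's underside
- valve (a joint): valve handle angle: 0 = vacuum (handle in line with the pipe, along the chamber's x; so at the start), 1.571 = vent (handle across the pipe, along the chamber's y). It grows clockwise seen from above, with stops at both ends. A sprung detent (up to 0.25 N m) pulls the handle to the nearer end: past halfway it snaps home.
- valve_grip (a point): centre of the valve handle, on its vertical turning axis, 165 mm from the chamber's centre along the chamber's -x, 105 mm above the bench. The handle is a black bar 84 mm long, 14 mm wide, 26 mm high (92 to 118 mm above the bench), a short white line near one end of its top; point x runs along the bar, z up. The valve body below it ends at 79 mm.
- tote: shallow open grey plastic tote, 200 x 250 mm outside (x by y), 45 mm high, walls and floor 5 mm thick; stays put. Origin at the centre of its underside, z up.
- pot1: one of two to four identical sample pots standing in the tote (None if absent): straight-sided, 46 mm across and 70 mm high in all: clear glass body 49 mm high, ribbed white screw cap 21 mm high on top, about 120 g. Origin at the centre of its underside, z up through the cap. Grip it across the upper part, any way round.
- pot2: one of two to four identical sample pots standing in the tote (None if absent): straight-sided, 46 mm across and 70 mm high in all: clear glass body 49 mm high, ribbed white screw cap 21 mm high on top, about 120 g. Origin at the centre of its underside, z up through the cap. Grip it across the upper part, any way round.
- pot3: one of two to four identical sample pots standing in the tote (None if absent): straight-sided, 46 mm across and 70 mm high in all: clear glass body 49 mm high, ribbed white screw cap 21 mm high on top, about 120 g. Origin at the centre of its underside, z up through the cap. Grip it across the upper part, any way round.
- pot4: one of two to four identical sample pots standing in the tote (None if absent): straight-sided, 46 mm across and 70 mm high in all: clear glass body 49 mm high, ribbed white screw cap 21 mm high on top, about 120 g. Origin at the centre of its underside, z up through the cap. Grip it across the upper part, any way round.
- tin: plain flat aluminium tin in the tote, 62 mm across and 36 mm high, no screw cap; it stays in the tote. Origin at the centre of its underside.
- dropper: slim brown glass bottle with a black cap in the tote, 38 mm across and 85 mm high; it stays in the tote. Origin at the centre of its underside.
- pipette: white hand pipette, 250 mm long, lying along y on the bench behind the work, about 0.7 m ahead of the robot; origin near its middle
- cup: small clear open cup, 52 mm across, 32 mm high, on the bench behind the work
- tip_box: grey closed box of pipette tips, 75 x 110 x 60 mm, at the back of the bench
- test_canister: white cylindrical canister, 36 mm across, 80 mm high, at the back of the bench
- forceps: steel forceps 100 mm long lying at the back of the bench
There are look-alikes about, which are no part of the job. Leave any blue look-alike of the pot2 alone.

How it is judged:
By the outcome, as a careful person would: the job done as asked, in the order asked, and still so for the second after the job is handed in, with the robot touching nothing.
Of pot1, pot2, pot3, pot4 only 2 to 4 are there at a start; the rules pass over those that are not, and their reading is None.
At some moment in a run one of pot1, pot2, pot3, pot4 may be knocked a few centimetres aside while the robot is not near it.
It also fails if it takes over 210 s, if anything falls off the work surface, if the arm or the gripper's body presses on something with over 40 N, if the wrist force passes 120 N, or if a joint passes its speed limit or range.

## Working session

There is one attempt and no reset: what is moved stays moved. The work goes in short steps, Python scripts to look and compute and a tool call to move; the robot and the scene stay as the last step left them, time stands still between calls to the robot, and variables do not carry over. Pictures are saved under pics/ and viewed, at most 14 in all, crops included, and the job is handed in when it is done.

Besides the shell and the picture viewer there is one more tool, called after ">>>" by a JSON object that holds its "fn" and its "kwargs". drive_tool: Moves the arm, as the interface text tells. Its arguments: {"type":"object","properties":{"jaw":{"type":"array"},"dp":{"type":"array"},"twist":{"type":"array"},"squeeze":{"type":"number"}},"required":["jaw","dp","twist"]}

```bash
mkdir -p pics; cat > h.py <<'E'
import numpy as np, cv2
from bench import r
np.set_printoptions(precision=4,suppress=True)
def cam(n):
    c=r.calibration(n)
    if n=="wrist":
        s=r.state(); T=np.eye(4); T[:3,:3]=np.array(s["eef_rot"]).reshape(3,3); T[:3,3]=s["ee_pos"]
        M=np.linalg.inv(T@np.array(c["T_tool_cam"]))
    else: M=np.array(c["camera_from_world"])
    return np.array(c["mtx"]),c["k1"],M
def px2w(C,u,v,z):
    K,k,M=C; x,y=(u-K[0,2])/K[0,0],(v-K[1,2])/K[1,1]
    a,b=x,y
    for _ in range(30):
        f=1+k*(a*a+b*b); a,b=x/f,y/f
    R=M[:3,:3]; o=-R.T@M[:3,3]; d=R.T@np.array([a,b,1.]); return o+d*(z-o[2])/d[2]
def w2px(C,p):
    K,k,M=C; q=M[:3,:3]@np.array(p)+M[:3,3]; a,b=q[:2]/q[2]; f=1+k*(a*a+b*b)
    return np.array([K[0,0]*a*f+K[0,2],K[1,1]*b*f+K[1,2]])
def snap(n,f,crop=None,s=1.5):
    C=cam(n); im=r.camera(n)
    cv2.imwrite(f"pics/{f}_raw.png",im[...,::-1])
    o=im
    if crop: a,b,c,d=crop; o=im[b:d,a:c]
    o=cv2.resize(o,None,fx=s,fy=s,interpolation=cv2.INTER_CUBIC)
    cv2.imwrite(f"pics/{f}.png",o[...,::-1]); return C,im
E
python3 -c "
from h import *
s=r.state();print(s)
snap('top','top0');snap('side','side0')
for n in('top','side'):
  C=cam(n);print(n,C[2],-C[2][:3,:3].T@C[2][:3,3])
print(r.calibration('wrist'))"
```

```text
{'time': 0.0, 'joint_pos': array([ 1.1128,  0.2178,  1.6149, -0.    ,  1.3113, -0.1122]), 'qd': array([ 0.0005, -0.0008,  0.0003, -0.0003, -0.0002,  0.0006]), 'tau': array([ -0.0003, -39.6848, -30.3853,  -0.0003,   0.0098,  -0.    ]), 'ee_pos': array([0.2115, 0.5874, 0.3026]), 'eef_rot': array([[-0.9408,  0.3389, -0.0011],
       [ 0.3389,  0.9408, -0.0022],
       [ 0.0003, -0.0024, -1.    ]]), 'ft_force': array([ 0.2814, -0.583 , -0.6331]), 'moment': array([ 0.0167, -0.0104, -0.0303]), 'finger_force': 0.0, 'grip_width': 1.0033624466956734}
top [[-0.0161 -0.9998  0.0123  0.0769]
 [-0.9937  0.0146 -0.1113  0.5514]
 [ 0.1111 -0.014  -0.9937  1.4389]
 [ 0.      0.      0.      1.    ]] [0.3893 0.089  1.4903]
side [[ 0.9586 -0.2842 -0.0147 -0.5327]
 [-0.1604 -0.4968 -0.8529  0.2054]
 [ 0.2351  0.82   -0.5218  1.1473]
 [ 0.      0.      0.      1.    ]] [ 0.2739 -0.9902  0.766 ]
{'mtx': array([[306.0285,   0.    , 253.3398],
       [  0.    , 306.0285, 192.4249],
       [  0.    ,   0.    ,   1.    ]]), 'k1': -0.08469625200085025, 'T_tool_cam': array([[-0.0007, -0.9599, -0.2805,  0.0716],
       [ 1.    , -0.0008,  0.    , -0.0002],
       [-0.0003, -0.2805,  0.9599, -0.0705],
       [ 0.    ,  0.    ,  0.    ,  1.    ]])}
```

View pics/top0.png

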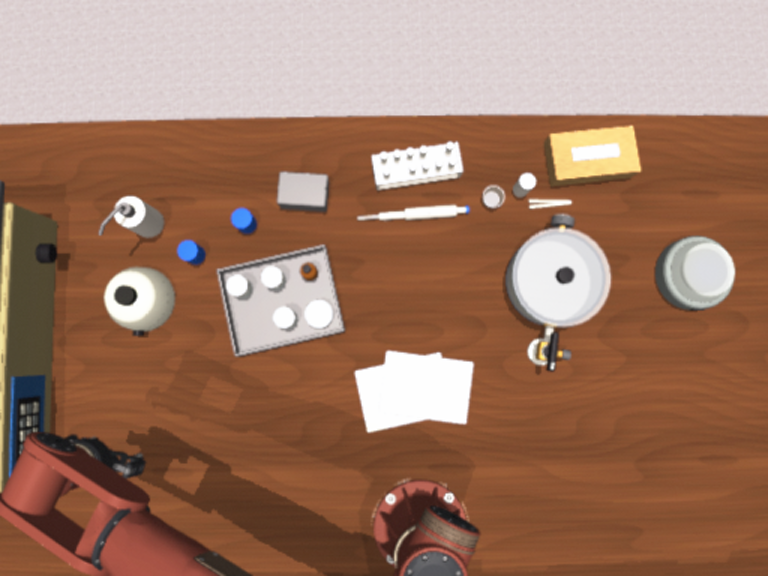

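View pics/side0.png

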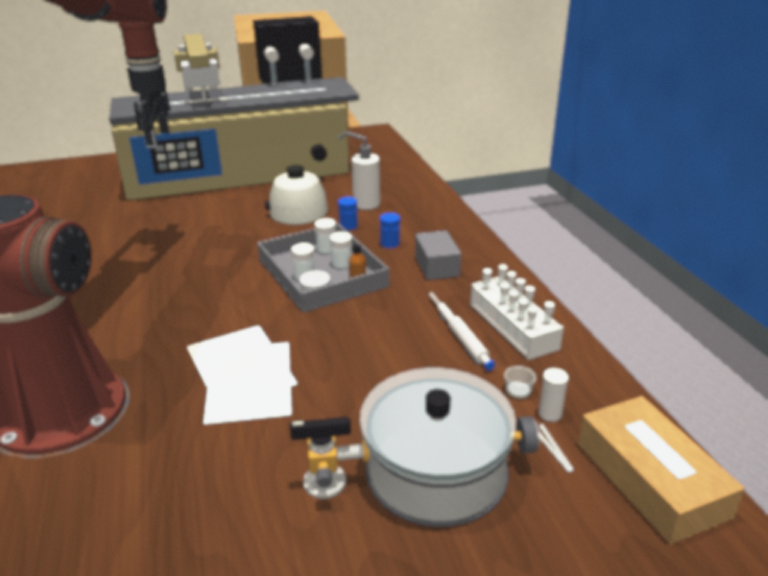

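The overview shows three white-capped pots in the tote, at (237,286), (272,277) and (284,318) in the 1.5x picture. The tin is at (318,314) and the dropper at (309,270). Two blue look-alikes stand outside the tote at (242,221) and (190,252). The knob is at (565,275) and the valve bar is near (552,351). I'll check these in an enlarged crop and measure.

```bash
python3 -c "
from h import *
im=cv2.imread('pics/top0_raw.png')
a=cv2.resize(im[155:245,140:235],None,fx=4.2,fy=4.2,interpolation=cv2.INTER_CUBIC)
b=cv2.resize(im[140:255,330:415],None,fx=4.2,fy=4.2,interpolation=cv2.INTER_CUBIC)
o=np.zeros((max(a.shape[0],b.shape[0]),a.shape[1]+b.shape[1],3),np.uint8);o[:a.shape[0],:a.shape[1]]=a;o[:b.shape[0],a.shape[1]:]=b
cv2.imwrite('pics/crop0.png',o);print(a.shape,b.shape)
C=cam('top')
P=lambda u,v,z:px2w(C,u/1.5,v/1.5,z)
for n,u,v,z in [('p',237,286,.075),('p',272,277,.075),('p',284,318,.075),('tin',318,314,.041),('drop',309,270,.09),('knob',565,275,.143),('valve',552,351,.118),('toteFL',219,267,.045),('toteFR',326,247,.045),('toteBL',235,354,.045),('BR',343,331,.045),('paper',415,390,0)]: print(n,P(u,v,z))
"
```

```text
(378, 399, 3) (483, 357, 3)
p [0.54  0.395 0.075]
p [0.5588 0.3179 0.075 ]
p [0.4682 0.2914 0.075 ]
tin [0.478  0.2201 0.041 ]
drop [0.5712 0.2349 0.09  ]
knob [ 0.5459 -0.3103  0.143 ]
valve [ 0.3867 -0.2823  0.118 ]
toteFL [0.5869 0.4427 0.045 ]
toteFR [0.6288 0.201  0.045 ]
toteBL [0.3914 0.4048 0.045 ]
BR [0.439  0.1643 0.045 ]
paper [0.3037 0.0041 0.    ]
```

View pics/crop0.png

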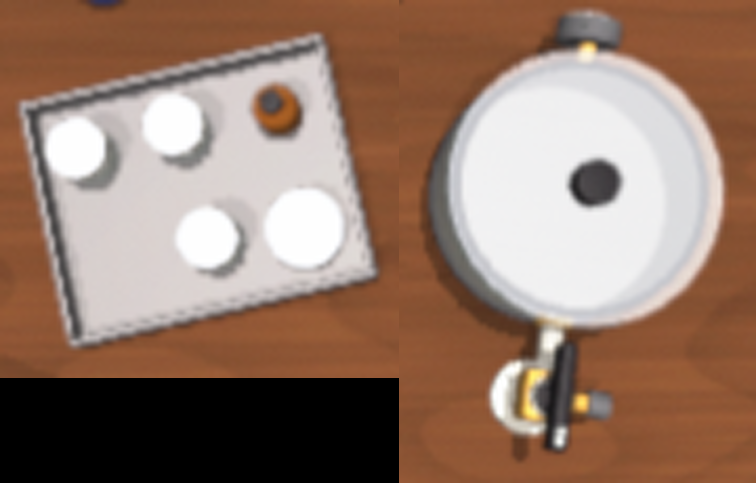

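```bash
cat >> h.py <<'E'
from scipy.spatial.transform import Rotation as Ro
def goal(x,y,zg,psi,label=''):
    "grasp point at x,y,zg; psi = world angle (deg) of tool y, tool pointing down. prints dp(mm), twist(deg)"
    s=r.state(); R=np.array(s["eef_rot"]); p=np.array(s["ee_pos"])
    a=np.radians(psi); Y=np.array([np.cos(a),np.sin(a),0]); Z=np.array([0,0,-1.]); G=np.c_[np.cross(Y,Z),Y,Z]
    t=np.array([x,y,zg+.054])
    print(label,'dp mm',np.round(1000*R.T@(t-p),1),'twist',np.round(Ro.from_matrix(R.T@G).as_rotvec(degrees=True),1))
def st():
    s=r.state(); R=np.array(s["eef_rot"])
    print('t',round(s['time'],2),'grasp',np.array(s['ee_pos'])+.054*R[:,2],'psi',round(np.degrees(np.arctan2(R[1,1],R[0,1])),2),'q',s['joint_pos'],'w',round(s['grip_width'],3),'F',s['ft_force'],'ff',s['finger_force'])
E
python3 -c "
from h import *
C=cam('top')
Q=lambda u,v,z:px2w(C,330+(u-399)/4.2,140+v/4.2,z)
print(Q(561,396,.118),Q(569,345,.118),Q(556,448,.118),'knob',Q(597,182,.143))
d=Q(569,345,.118)-Q(556,448,.118);print(np.degrees(np.arctan2(d[1],d[0])))
goal(.45,.15,.28,78,'via');goal(.385,-.28,.25,80,'valve')
"
```

```text
[ 0.3857 -0.2841  0.118 ] [ 0.4242 -0.2919  0.118 ] [ 0.3467 -0.2787  0.118 ] knob [ 0.5459 -0.3118  0.143 ]
-9.658467973405424
via dp mm [-372.6 -330.9  -30.7] twist [-0.1 -0.  -7.8]
valve dp mm [-457.2 -757.4    0.2] twist [-0.1 -0.  -9.8]
```

>>> {"fn": "drive_tool", "kwargs": {"jaw": [1,1,1,1,1,1,1,1,1,1,1,1,1,1,1,1,1,1,1,1], "dp": [[-0.373,-0.331,-0.03],[-0.373,-0.331,-0.03],[-0.373,-0.331,-0.03],[-0.373,-0.331,-0.03],[-0.373,-0.331,-0.03],[-0.373,-0.331,-0.03],[-0.373,-0.331,-0.03],[-0.373,-0.331,-0.03],[-0.373,-0.331,-0.03],[-0.373,-0.331,-0.03],[-0.457,-0.757,0],[-0.457,-0.757,0],[-0.457,-0.757,0],[-0.457,-0.757,0],[-0.457,-0.757,0],[-0.457,-0.757,0],[-0.457,-0.757,0],[-0.457,-0.757,0],[-0.457,-0.757,0],[-0.457,-0.757,0]], "twist": [[0,0,-8],[0,0,-8],[0,0,-8],[0,0,-8],[0,0,-8],[0,0,-8],[0,0,-8],[0,0,-8],[0,0,-8],[0,0,-8],[0,0,-10],[0,0,-10],[0,0,-10],[0,0,-10],[0,0,-10],[0,0,-10],[0,0,-10],[0,0,-10],[0,0,-10],[0,0,-10]]}}

```text
time: 2.1
ee_pos: [0.384, -0.2826, 0.3032]
eef_rot: [[-0.984, 0.176, -0.001], [0.176, 0.984, -0.001], [0.001, -0.001, -1.0]]
ft_force: [0.9, 1.0, -0.3]
grip_width: 1.0
finger_force: 0.0
```

```bash
python3 -c "
from h import *
st();C,_=snap('wrist','w1');st()
print(w2px(C,[.3857,-.2841,.118])*1.5,w2px(C,[.546,-.311,.143])*1.5)"
```

```text
t 2.1 grasp [ 0.3839 -0.2827  0.2492] psi 79.87 q [-0.7812 -0.1059  1.953  -0.0015  1.2948 -2.1749] w 1.0 F [ 0.869   1.0474 -0.3274] ff 0.0
t 2.15 grasp [ 0.3843 -0.2805  0.2492] psi 79.96 q [-0.7783 -0.1074  1.9545  0.0001  1.2962 -2.1738] w 0.999 F [-0.178   0.4668 -0.6406] ff 0.0
[378.6732 287.1441] [381.6126 540.5373]
```

View pics/w1.png

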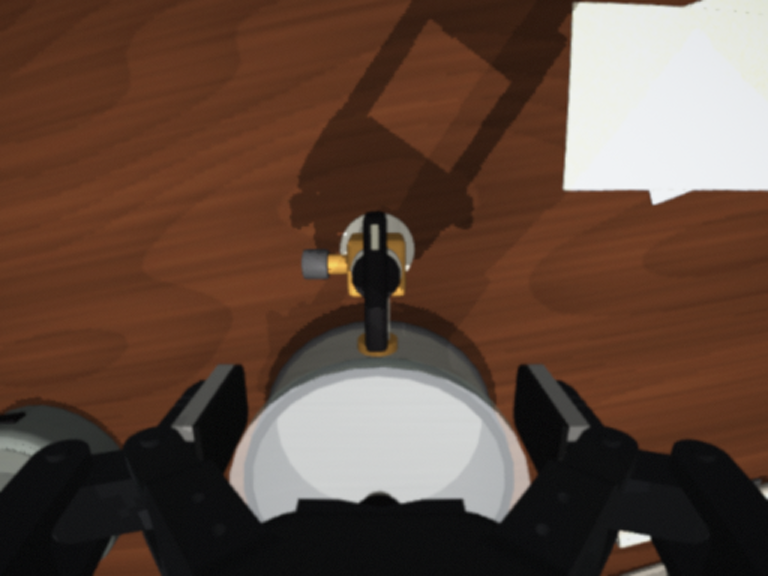

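The wrist view shows the bar aligned with the jaws, from (375,212) to (376,350).

```bash
python3 -c "
from h import *
C=cam('wrist')
a=px2w(C,375/1.5,212/1.5,.118);b=px2w(C,376.5/1.5,350/1.5,.118);c=px2w(C,376.5/1.5,350/1.5,.1)
print(a,b,c,(a+b)/2,np.hypot(*(b-a)[:2]),np.degrees(np.arctan2(*(b-a)[1::-1])))
goal(.3825,-.2837,.106,80.3)
goal(.3825,-.2837,.106,-10)"
```

```text
[ 0.343 -0.276  0.118] [ 0.4248 -0.2899  0.118 ] [ 0.4326 -0.2914  0.1   ] [ 0.3839 -0.283   0.118 ] 0.08290471100352784 -9.633096723363352
 dp mm [  1.1  -3.5 143.2] twist [ 0.1 -0.1 -0.3]
 dp mm [  1.1  -3.5 143.2] twist [-0.  -0.1 90. ]
```

>>> {"fn": "drive_tool", "kwargs": {"jaw": [0.2,0.2,0.2,0.2,0.2,0.2,0.2,0.2,-1,-1,-1,-1,-1,-1,-1,-1], "dp": [[0,-0.0025,0.03],[0,-0.0025,0.06],[0,-0.0025,0.09],[0,-0.0025,0.11],[0,-0.0025,0.125],[0,-0.0025,0.137],[0,-0.0025,0.143],[0,-0.0025,0.143],[0,-0.0025,0.143],[0,-0.0025,0.143],[0,-0.0025,0.143],[0,-0.0025,0.143],[0,-0.0025,0.143],[0,-0.0025,0.143],[0,-0.0025,0.143],[0,-0.0025,0.143]], "twist": [[0,0,0],[0,0,0],[0,0,0],[0,0,0],[0,0,0],[0,0,0],[0,0,0],[0,0,0],[0,0,0],[0,0,0],[0,0,0],[0,0,0],[0,0,0],[0,0,0],[0,0,0],[0,0,0]], "squeeze": 40}}

```text
time: 3.75
ee_pos: [0.3848, -0.2853, 0.1624]
eef_rot: [[-0.986, 0.169, 0.001], [0.169, 0.986, -0.009], [-0.002, -0.009, -1.0]]
ft_force: [-3.7, -10.1, -3.1]
grip_width: 0.157
finger_force: 41.9
```

```bash
python3 -c "
from h import *
st()"
```

```text
t 3.75 grasp [ 0.3849 -0.2858  0.1084] psi 80.29 q [-0.7816  0.0803  2.0617 -0.0073  0.9924 -2.1789] w 0.157 F [ -3.7174 -10.0835  -3.1159] ff 41.863059997558594
```

>>> {"fn": "drive_tool", "kwargs": {"jaw": [-1,-1,-1,-1,-1,-1,-1,-1,-1,-1,-1,-1,-1,-1,-1,-1,-1,-1], "dp": [[0,-0.002,0],[0,-0.002,0],[0,-0.002,0],[0,-0.002,0],[0,-0.002,0],[0,-0.002,0],[0,-0.002,0],[0,-0.002,0],[0,-0.002,0],[0,-0.002,0],[0,-0.002,0],[0,-0.002,0],[0,-0.002,0],[0,-0.002,0],[0,-0.002,0],[0,-0.002,0],[0,-0.002,0],[0,-0.002,0]], "twist": [[0,0,6],[0,0,12],[0,0,18],[0,0,24],[0,0,30],[0,0,36],[0,0,42],[0,0,48],[0,0,54],[0,0,60],[0,0,66],[0,0,72],[0,0,78],[0,0,84],[0,0,90],[0,0,91],[0,0,91],[0,0,91]]}}

```text
time: 5.55
ee_pos: [0.3859, -0.2848, 0.1623]
eef_rot: [[0.185, 0.983, 0.004], [0.983, -0.185, -0.004], [-0.003, 0.004, -1.0]]
ft_force: [4.7, -1.4, 1.1]
grip_width: 0.158
finger_force: 43.1
```

```bash
python3 -c "
from h import *
st();print(r.state()['moment'])"
```

```text
t 5.55 grasp [ 0.3861 -0.285   0.1083] psi -10.68 q [-0.7823  0.082   2.06    0.      0.9942 -0.5959] w 0.158 F [ 4.693  -1.3584  1.0912] ff 43.090245723724365
[-0.435  -0.9544  0.5261]
```

>>> {"fn": "drive_tool", "kwargs": {"jaw": [-0.3,-0.3,-0.3,-0.3,-0.3,-0.3,-0.3,-0.3,-0.3,-0.3,-0.3,0.2,0.2,0.2,0.2,0.2], "dp": [[0,0,0],[0,0,0],[0,0,0],[0,0,0],[0,0,0],[0,0,-0.02],[0,0,-0.05],[0,0,-0.08],[0,0,-0.11],[0,0,-0.13],[0,0,-0.13],[0,0,-0.13],[0,0,-0.13],[0,0,-0.13],[0,0,-0.13],[0,0,-0.13]], "twist": [[0,0,0],[0,0,0],[0,0,0],[0,0,0],[0,0,0],[0,0,0],[0,0,0],[0,0,0],[0,0,0],[0,0,0],[0,0,0],[0,0,0],[0,0,0],[0,0,0],[0,0,0],[0,0,0]]}}

```text
time: 7.15
ee_pos: [0.3842, -0.2833, 0.29]
eef_rot: [[0.188, 0.982, -0.001], [0.982, -0.188, 0.001], [0.001, -0.001, -1.0]]
ft_force: [0.2, 0.3, 0.4]
grip_width: 0.599
finger_force: 0.0
```

```bash
python3 -c "
from h import *
st();snap('top','t2',(310,130,430,270),4.2)
C=cam('top')
print(px2w(C,385/1.5,352/1.5,0),px2w(C,440/1.5,355/1.5,0),px2w(C,413/1.5,219/1.5,0.01),w2px(C,(.386,-.285,.118))-[310,130])
goal(.5475,-.312,.23,-10);goal(.5475,-.312,.132,-10)"
```

```text
t 7.15 grasp [ 0.3841 -0.2832  0.236 ] psi -10.81 q [-0.7825 -0.0913  1.9652 -0.      1.2693 -0.5938] w 0.599 F [0.2312 0.2883 0.4314] ff 0.0
[0.3911 0.0711 0.    ] [ 0.3821 -0.0549  0.    ] [0.6977 0.0011 0.01  ] [ 58.8461 104.1998]
 dp mm [  2.5 165.7   6.2] twist [-0.1 -0.  -0.8]
 dp mm [  2.4 165.8 104.2] twist [-0.1 -0.  -0.8]
```

View pics/t2.png

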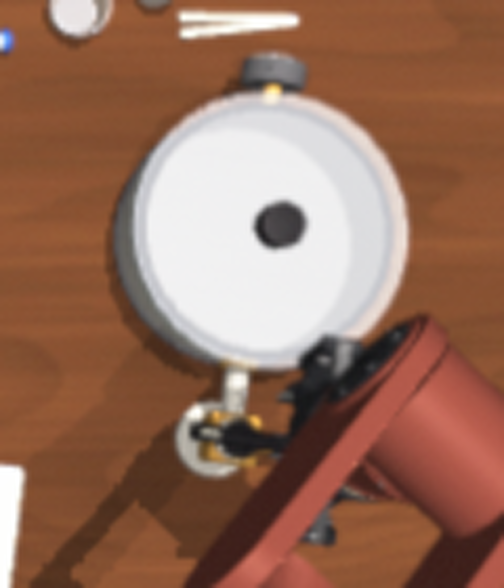

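The valve handle now lies across the pipe, with its white-line end at about (205,432). Next is the lid.

>>> {"fn": "drive_tool", "kwargs": {"jaw": [0.6,0.6,0.6,0.6,0.6,0.6,0.6,0.6,0.6,0.6,0.6,-1,-1,-1,-1,-1,-1,-1], "dp": [[0.0025,0.04,0],[0.0025,0.08,0],[0.0025,0.12,0],[0.0025,0.15,0],[0.0025,0.166,0],[0.0025,0.166,0],[0.0025,0.166,0.03],[0.0025,0.166,0.06],[0.0025,0.166,0.085],[0.0025,0.166,0.104],[0.0025,0.166,0.104],[0.0025,0.166,0.104],[0.0025,0.166,0.104],[0.0025,0.166,0.104],[0.0025,0.166,0.104],[0.0025,0.166,0.104],[0.0025,0.166,0.104],[0.0025,0.166,0.104]], "twist": [[0,0,-0.8],[0,0,-0.8],[0,0,-0.8],[0,0,-0.8],[0,0,-0.8],[0,0,-0.8],[0,0,-0.8],[0,0,-0.8],[0,0,-0.8],[0,0,-0.8],[0,0,-0.8],[0,0,-0.8],[0,0,-0.8],[0,0,-0.8],[0,0,-0.8],[0,0,-0.8],[0,0,-0.8],[0,0,-0.8]], "squeeze": 60}}

```text
time: 9.0
ee_pos: [0.5483, -0.3128, 0.1893]
eef_rot: [[0.174, 0.985, 0.001], [0.985, -0.174, -0.002], [-0.002, 0.001, -1.0]]
ft_force: [-3.2, 0.1, 5.8]
grip_width: 0.402
finger_force: 61.2
```

```bash
python3 -c "
from h import *
st();goal(.5,-.02,.2,-10);goal(.5,-.02,.04,-10)"
```

```text
t 9.0 grasp [ 0.5483 -0.3129  0.1353] psi -10.0 q [-0.6293  0.3444  1.683  -0.001   1.1124 -0.4543] w 0.402 F [-3.2026  0.1097  5.8082] ff 61.15778625011444
 dp mm [279.9 -98.3 -65.3] twist [ 0.1  0.1 -0. ]
 dp mm [280.1 -98.5  94.7] twist [ 0.1  0.1 -0. ]
```

>>> {"fn": "drive_tool", "kwargs": {"jaw": [-1,-1,-1,-1,-1,-1,-1,-1,-1,-1,-1,-1,-1,-1,-1,-1,-1,-1,-1,-1], "dp": [[0,0,-0.01],[0,0,-0.03],[0,0,-0.06],[0.02,-0.007,-0.07],[0.05,-0.018,-0.07],[0.08,-0.028,-0.07],[0.11,-0.039,-0.07],[0.14,-0.049,-0.07],[0.17,-0.06,-0.07],[0.2,-0.07,-0.07],[0.23,-0.081,-0.07],[0.26,-0.091,-0.07],[0.275,-0.097,-0.07],[0.28,-0.0985,-0.06],[0.28,-0.0985,-0.03],[0.28,-0.0985,0.0],[0.28,-0.0985,0.03],[0.28,-0.0985,0.05],[0.28,-0.0985,0.065],[0.28,-0.0985,0.065]], "twist": [[0,0,0],[0,0,0],[0,0,0],[0,0,0],[0,0,0],[0,0,0],[0,0,0],[0,0,0],[0,0,0],[0,0,0],[0,0,0],[0,0,0],[0,0,0],[0,0,0],[0,0,0],[0,0,0],[0,0,0],[0,0,0],[0,0,0],[0,0,0]]}}

```text
time: 11.0
ee_pos: [0.4971, -0.0197, 0.1184]
eef_rot: [[0.175, 0.985, -0.007], [0.985, -0.175, 0.001], [-0.001, -0.007, -1.0]]
ft_force: [-0.7, 0.7, -6.5]
grip_width: 0.4
finger_force: 61.0
```

```bash
python3 -c "
from h import *
st();goal(.5,-.02,.0433,-10)
C,_=snap('side','s3',(0,180,512,384));print(w2px(C,(.5,-.02,.05)))"
```

```text
t 11.0 grasp [ 0.4967 -0.0197  0.0644] psi -10.05 q [-0.1805  0.2001  2.0284 -0.0007  0.9203 -0.0046] w 0.4 F [-0.7465  0.7003 -6.4916] ff 61.04159116744995
 dp mm [ 0.2  3.1 21.1] twist [-0.4  0.  -0.1]
[235.629  224.5093]
```

View pics/s3.png

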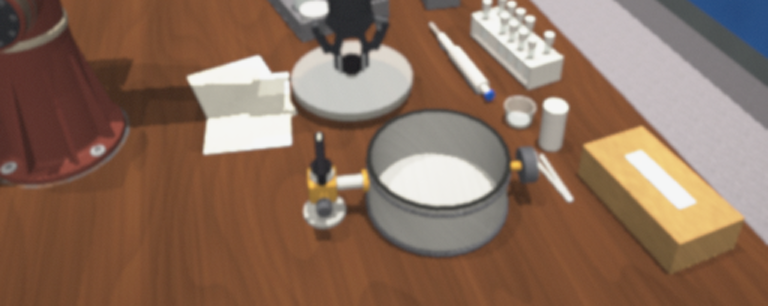

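The chamber is open, and the gripper holds the lid about 20 mm above the bench, clear of the tote and papers. I'll lower and release it.

>>> {"fn": "drive_tool", "kwargs": {"jaw": [-1,-1,-1,-1,-1,-1,0,0.6,0.6,0.6,0.6,0.6,0.6,0.6,0.6,0.6], "dp": [[0,0,0.008],[0,0,0.015],[0,0,0.019],[0,0,0.021],[0,0,0.022],[0,0,0.022],[0,0,0.022],[0,0,0.022],[0,0,0.022],[0,0,0.022],[0,0,0.022],[0,0,0.0],[0,0,-0.05],[0,0,-0.1],[0,0,-0.14],[0,0,-0.14]], "twist": [[0,0,0],[0,0,0],[0,0,0],[0,0,0],[0,0,0],[0,0,0],[0,0,0],[0,0,0],[0,0,0],[0,0,0],[0,0,0],[0,0,0],[0,0,0],[0,0,0],[0,0,0],[0,0,0]]}}

```text
time: 12.65
ee_pos: [0.5038, -0.02, 0.2698]
eef_rot: [[0.174, 0.985, 0.015], [0.985, -0.174, -0.003], [-0.0, 0.015, -1.0]]
ft_force: [0.5, 0.1, -0.0]
grip_width: 0.797
finger_force: 0.0
```

```bash
python3 -c "
from h import *
st();goal(.51,.33,.25,-10);goal(.42,.33,.25,80)"
```

```text
t 12.65 grasp [ 0.5046 -0.0202  0.2158] psi -10.01 q [-0.179  -0.0174  1.9347  0.      1.209  -0.0043] w 0.797 F [ 0.4802  0.1112 -0.0091] ff 0.0
 dp mm [345.8 -54.2 -35. ] twist [ 0.9  0.  -0. ]
 dp mm [ 330.1 -142.8  -36.4] twist [  0.7   0.7 -90. ]
```

```bash
cat >> h.py <<'E'
def caps(z=.075):
    "white discs near/inside the tote from the top camera: world centre at height z, diameter"
    C=cam('top'); im=r.camera('top').astype(np.uint8); m=(im.min(2)>225).astype(np.uint8)
    n,l,s,c=cv2.connectedComponentsWithStats(m,connectivity=4)
    for i in range(1,n):
        if s[i,4]<60: continue
        p=px2w(C,*c[i],z)
        if .37<p[0]<.66 and .14<p[1]<.47: print('cap px',c[i],'xy',p[:2],'diam mm',round(np.sqrt(s[i,4]*4/np.pi)*1000*(1.49-z)/C[0][0,0],1))
E
python3 -c "
from h import *
caps();C=cam('top');K=C[0];print(K[0,0])"
```

```text
cap px [180.3642 183.9538] xy [0.5612 0.3212] diam mm 48.6
cap px [157.4037 189.6087] xy [0.5435 0.397 ] diam mm 46.9
cap px [211.6    208.6867] xy [0.478  0.2184] diam mm 64.1
cap px [188.3121 211.1272] xy [0.4711 0.2948] diam mm 48.6
431.72863059465374
```

>>> {"fn": "drive_tool", "kwargs": {"jaw": [0.6,0.6,0.6,0.6,0.6,0.6,0.6,0.6,0.6,0.6], "dp": [[0.05,-0.01,-0.01],[0.1,-0.02,-0.03],[0.15,-0.02,-0.05],[0.2,-0.03,-0.06],[0.25,-0.04,-0.08],[0.3,-0.05,-0.08],[0.34,-0.054,-0.08],[0.346,-0.054,-0.08],[0.346,-0.054,-0.08],[0.346,-0.054,-0.08]], "twist": [[0,0,0],[0,0,0],[0,0,0],[0,0,0],[0,0,0],[0,0,0],[0,0,0],[0,0,0],[0,0,0],[0,0,0]]}}

```text
time: 13.7
ee_pos: [0.5061, 0.3297, 0.3399]
eef_rot: [[0.174, 0.985, -0.003], [0.985, -0.174, -0.003], [-0.003, -0.003, -1.0]]
ft_force: [-0.6, -0.3, -0.7]
grip_width: 0.797
finger_force: 0.0
```

```bash
python3 -c "
from h import *
st();C,im=snap('wrist','w4')
for x,y in [(.54,.395),(.559,.318),(.468,.291)]: print(w2px(C,(x,y,.075))*1.5)
m=(im.min(2)>215).astype(np.uint8)
n,l,s,c=cv2.connectedComponentsWithStats(m,connectivity=4)
for i in range(1,n):
  if s[i,4]>200: print(c[i]*1.5,s[i],px2w(C,*c[i],.075))"
```

```text
t 13.7 grasp [0.5059 0.3296 0.2859] psi -10.01 q [ 0.4617  0.1477  1.6253 -0.0011  1.3724  0.6366] w 0.797 F [-0.5526 -0.3227 -0.7323] ff 0.0
[412.7888 155.6476]
[454.0073 256.0509]
[341.7095 309.7239]
[415.2087 151.8973] [ 256   79   43   45 1514] [0.5421 0.3973 0.075 ]
[457.8266 252.3541] [ 288  149   36   39 1093] [0.5622 0.3203 0.075 ]
[372.3745 369.1145] [ 226  226   46   41 1454] [0.4823 0.2371 0.075 ]
[729.9    447.6051] [463 284  44  30 585] [0.7891 0.0975 0.075 ]
[280.1566 484.0829] [172 297  43  46 712] [0.3806 0.1389 0.075 ]
```

View pics/w4.png

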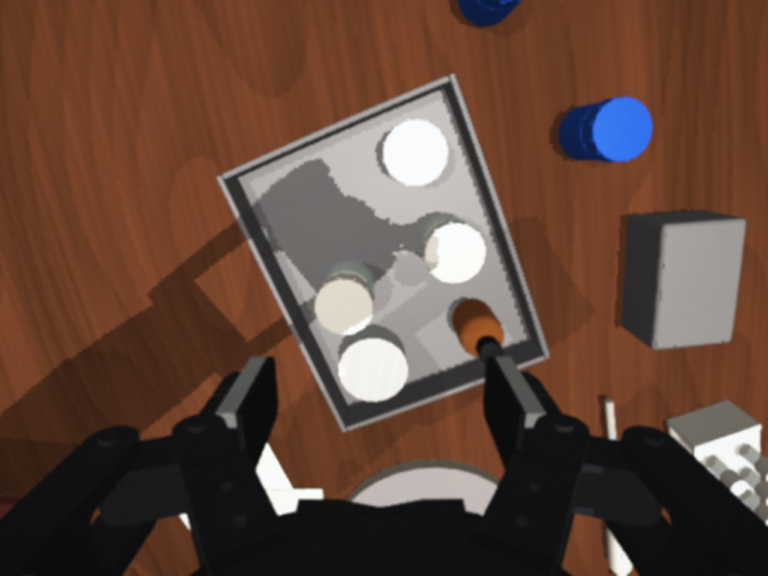

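The wrist view confirms three pots. Their caps are at (415,152), (456,252) and (345,306), 46–48 mm across and ribbed. The disc at (372,369) is the wider, lower tin, the dropper is at (478,330), and the blue ones are outside the tote. I'll take pot (0.471,0.294) first.

```bash
python3 -c "
from h import *
st();goal(.471,.2945,.13,-10);goal(.471,.2945,.063,-10)"
```

```text
t 13.75 grasp [0.5062 0.3291 0.2864] psi -10.08 q [ 0.4606  0.1468  1.6254 -0.0009  1.3724  0.6367] w 0.796 F [-0.3507 -0.1376  0.2176] ff 0.0
 dp mm [-40.  -28.4 156.5] twist [-0.1  0.1 -0.1]
 dp mm [-39.8 -28.3 223.5] twist [-0.1  0.1 -0.1]
```

>>> {"fn": "drive_tool", "kwargs": {"jaw": [0.6,0.6,0.6,0.6,0.6,0.6,0.6,0.6,0.6,-1,-1,-1,-1,-1,-1,-1,-1,-1,-1,-1], "dp": [[-0.02,-0.015,0.03],[-0.04,-0.028,0.07],[-0.04,-0.028,0.11],[-0.04,-0.028,0.15],[-0.04,-0.028,0.18],[-0.04,-0.028,0.2],[-0.04,-0.028,0.215],[-0.04,-0.028,0.2235],[-0.04,-0.028,0.2235],[-0.04,-0.028,0.2235],[-0.04,-0.028,0.2235],[-0.04,-0.028,0.2235],[-0.04,-0.028,0.2235],[-0.04,-0.028,0.2235],[-0.04,-0.028,0.2235],[-0.04,-0.028,0.215],[-0.04,-0.028,0.18],[-0.04,-0.028,0.14],[-0.04,-0.028,0.1],[-0.04,-0.028,0.07]], "twist": [[0,0,0],[0,0,0],[0,0,0],[0,0,0],[0,0,0],[0,0,0],[0,0,0],[0,0,0],[0,0,0],[0,0,0],[0,0,0],[0,0,0],[0,0,0],[0,0,0],[0,0,0],[0,0,0],[0,0,0],[0,0,0],[0,0,0],[0,0,0]], "squeeze": 40}}

```text
time: 15.75
ee_pos: [0.4724, 0.2966, 0.2747]
eef_rot: [[0.174, 0.985, 0.002], [0.985, -0.174, 0.001], [0.002, 0.002, -1.0]]
ft_force: [-0.6, 0.6, -1.2]
grip_width: 0.532
finger_force: 41.3
```

```bash
python3 -c "
from h import *
st();goal(.5485,-.371,.215,-10);goal(.5485,-.371,.065,-10)"
```

```text
t 15.75 grasp [0.4725 0.2966 0.2207] psi -10.0 q [0.4347 0.1004 1.8028 0.0001 1.2357 0.6092] w 0.532 F [-0.6119  0.6116 -1.1648] ff 41.30825579166412
 dp mm [-644.2  190.9    5.1] twist [ 0.1 -0.1 -0. ]
 dp mm [-644.5  190.6  155.1] twist [ 0.1 -0.1 -0. ]
```

>>> {"fn": "drive_tool", "kwargs": {"jaw": [-1,-1,-1,-1,-1,-1,-1,-1,-1,-1,-1,-1,-1,-1,-1,-1,-1,-1,-1,-1], "dp": [[-0.03,0.01,0],[-0.075,0.02,0],[-0.12,0.034,0],[-0.165,0.046,0],[-0.21,0.06,0],[-0.255,0.072,0],[-0.3,0.084,0],[-0.345,0.097,0],[-0.39,0.11,0],[-0.435,0.122,0],[-0.48,0.135,0],[-0.525,0.148,0],[-0.57,0.16,0],[-0.61,0.172,0],[-0.635,0.178,0],[-0.645,0.181,0],[-0.645,0.181,0.01],[-0.645,0.181,0.03],[-0.645,0.181,0.05],[-0.645,0.181,0.05]], "twist": [[0,0,0],[0,0,0],[0,0,0],[0,0,0],[0,0,0],[0,0,0],[0,0,0],[0,0,0],[0,0,0],[0,0,0],[0,0,0],[0,0,0],[0,0,0],[0,0,0],[0,0,0],[0,0,0],[0,0,0],[0,0,0],[0,0,0],[0,0,0]]}}

```text
time: 17.75
ee_pos: [0.5361, -0.3664, 0.2169]
eef_rot: [[0.172, 0.985, -0.007], [0.985, -0.172, 0.007], [0.006, -0.008, -1.0]]
ft_force: [-0.5, -0.5, -1.8]
grip_width: 0.525
finger_force: 41.4
```

```bash
python3 -c "
from h import *
st();goal(.5385,-.370,.0665,-10);caps()"
```

```text
t 17.75 grasp [ 0.5357 -0.366   0.1629] psi -9.92 q [-0.7078  0.3532  1.6141  0.0007  1.1844 -0.535 ] w 0.525 F [-0.5236 -0.4987 -1.8369] ff 41.362677812576294
 dp mm [-3.7  3.8 96.4] twist [-0.5 -0.3  0.1]
cap px [180.3787 184.0059] xy [0.561  0.3211] diam mm 48.1
cap px [157.3962 189.6164] xy [0.5435 0.397 ] diam mm 46.6
cap px [211.8188 208.6829] xy [0.478  0.2176] diam mm 62.7
```

>>> {"fn": "drive_tool", "kwargs": {"jaw": [-1,-1,-1,-1,-1,-1,-1,-1,-1,-1], "dp": [[0,0,0.02],[0,0,0.045],[0,0,0.065],[0,0,0.08],[0,0,0.09],[0,0,0.096],[0,0,0.099],[0,0,0.102],[0,0,0.102],[0,0,0.102]], "twist": [[0,0,0],[0,0,0],[0,0,0],[0,0,0],[0,0,0],[0,0,0],[0,0,0],[0,0,0],[0,0,0],[0,0,0]]}}

```text
time: 18.8
ee_pos: [0.5385, -0.3707, 0.1206]
eef_rot: [[0.174, 0.985, 0.001], [0.985, -0.174, -0.001], [-0.001, 0.001, -1.0]]
ft_force: [0.1, 0.5, -0.6]
grip_width: 0.527
finger_force: 41.4
```

```bash
python3 -c "
from h import *
st()"
```

```text
t 18.8 grasp [ 0.5385 -0.3708  0.0666] psi -10.02 q [-0.7102  0.4755  1.6502 -0.      1.0148 -0.5353] w 0.527 F [ 0.1159  0.4639 -0.5538] ff 41.36352717876434
```

>>> {"fn": "drive_tool", "kwargs": {"jaw": [-1,-1,0.4,0.5,0.5,0.5,0.5,0.5,0.5,0.5,0.5,0.5], "dp": [[0,0,0.001],[0,0,0.001],[0,0,0.001],[0,0,0.001],[0,0,0.001],[0,0,0.001],[0,0,-0.02],[0,0,-0.05],[0,0,-0.09],[0,0,-0.13],[0,0,-0.15],[0,0,-0.15]], "twist": [[0,0,0],[0,0,0],[0,0,0],[0,0,0],[0,0,0],[0,0,0],[0,0,0],[0,0,0],[0,0,0],[0,0,0],[0,0,0],[0,0,0]]}}

```text
time: 20.0
ee_pos: [0.5401, -0.3719, 0.2753]
eef_rot: [[0.174, 0.985, 0.007], [0.985, -0.174, -0.006], [-0.005, 0.008, -1.0]]
ft_force: [0.4, -0.7, 0.9]
grip_width: 0.753
finger_force: 0.0
```

>>> {"fn": "drive_tool", "kwargs": {"jaw": [0.6,0.6,0.6,0.6,0.6,0.6,0.6,0.6,0.6,0.6,0.6,0.6,0.6,0.6,0.6,0.6,0.6,0.6], "dp": [[0.04,-0.006,0],[0.085,-0.012,0],[0.13,-0.019,0],[0.175,-0.025,0],[0.22,-0.031,0],[0.265,-0.038,0],[0.31,-0.044,0],[0.355,-0.05,0],[0.4,-0.057,0],[0.445,-0.063,0],[0.49,-0.07,0],[0.535,-0.076,0],[0.58,-0.083,0],[0.62,-0.088,0],[0.66,-0.094,0],[0.6845,-0.0977,0],[0.6845,-0.0977,0],[0.6845,-0.0977,0]], "twist": [[0,0,0],[0,0,0],[0,0,0],[0,0,0],[0,0,0],[0,0,0],[0,0,0],[0,0,0],[0,0,0],[0,0,0],[0,0,0],[0,0,0],[0,0,0],[0,0,0],[0,0,0],[0,0,0],[0,0,0],[0,0,0]]}}

```text
time: 21.8
ee_pos: [0.56, 0.3206, 0.2675]
eef_rot: [[0.173, 0.985, -0.003], [0.985, -0.173, -0.002], [-0.003, -0.003, -1.0]]
ft_force: [-0.2, -0.9, -0.1]
grip_width: 0.798
finger_force: 0.0
```

```bash
python3 -c "
from h import *
st();C,im=snap('wrist','w5');goal(.5613,.3207,.0645,-10)
t=snap('top','t5',(130,110,420,250),2.7)
a=cv2.imread('pics/w5_raw.png');b=cv2.imread('pics/t5.png')
a=cv2.resize(a,(290,217));o=np.zeros((b.shape[0]+217,b.shape[1],3),np.uint8);o[:b.shape[0]]=b;o[b.shape[0]:,:290]=a;print(o.shape)
cv2.imwrite('pics/c5.png',o)"
```

```text
t 21.8 grasp [0.5598 0.3204 0.2135] psi -9.94 q [ 0.4115  0.2918  1.5924 -0.0007  1.2613  0.5851] w 0.798 F [-0.1864 -0.8953 -0.1397] ff 0.0
 dp mm [  1.3   1.3 149.4] twist [-0.1  0.1 -0. ]
(595, 783, 3)
```

View pics/c5.png

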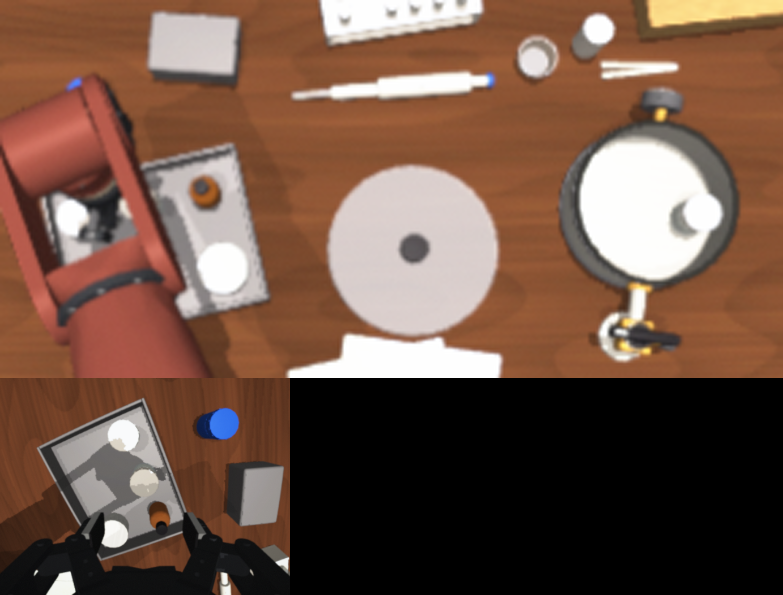

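The first pot stands upright in the chamber at (702,212), the lid lies flat at (413,248), and the valve is still across the pipe. The wrist inset shows the other two pots unmoved. Now pot 2.

>>> {"fn": "drive_tool", "kwargs": {"jaw": [0.6,0.6,0.6,0.6,0.6,0.6,0.6,-1,-1,-1,-1,-1,-1,-1,-1,-1,-1,-1,-1], "dp": [[0.001,0.001,0.03],[0.001,0.001,0.07],[0.001,0.001,0.1],[0.001,0.001,0.125],[0.001,0.001,0.14],[0.001,0.001,0.1495],[0.001,0.001,0.1495],[0.001,0.001,0.1495],[0.001,0.001,0.1495],[0.001,0.001,0.1495],[0.001,0.001,0.1495],[0.001,0.001,0.1495],[0.001,0.001,0.1495],[0.001,0.001,0.14],[0.001,0.001,0.11],[0.001,0.001,0.07],[0.001,0.001,0.03],[0.001,0.001,0],[0.001,0.001,0]], "twist": [[0,0,0],[0,0,0],[0,0,0],[0,0,0],[0,0,0],[0,0,0],[0,0,0],[0,0,0],[0,0,0],[0,0,0],[0,0,0],[0,0,0],[0,0,0],[0,0,0],[0,0,0],[0,0,0],[0,0,0],[0,0,0],[0,0,0]]}}

```text
time: 23.8
ee_pos: [0.565, 0.3228, 0.2769]
eef_rot: [[0.174, 0.985, 0.011], [0.985, -0.174, 0.005], [0.007, 0.01, -1.0]]
ft_force: [1.2, 1.4, -0.2]
grip_width: 0.523
finger_force: 41.2
```

```bash
python3 -c "
from h import *
st();goal(.5485,-.313,.2135,-10)"
```

```text
t 23.8 grasp [0.5656 0.323  0.2229] psi -10.01 q [ 0.4113  0.2867  1.5803 -0.0001  1.2622  0.586 ] w 0.523 F [ 1.2383  1.3887 -0.236 ] ff 41.220168471336365
 dp mm [-629.    94.2    6.2] twist [ 0.6 -0.4 -0. ]
```

>>> {"fn": "drive_tool", "kwargs": {"jaw": [-1,-1,-1,-1,-1,-1,-1,-1,-1,-1,-1,-1,-1,-1,-1,-1,-1,-1,-1,-1], "dp": [[-0.03,0.005,0],[-0.075,0.012,0],[-0.12,0.019,0],[-0.165,0.026,0],[-0.21,0.033,0],[-0.255,0.04,0],[-0.3,0.047,0],[-0.345,0.054,0],[-0.39,0.061,0],[-0.435,0.068,0],[-0.48,0.075,0],[-0.525,0.082,0],[-0.57,0.089,0],[-0.605,0.094,0],[-0.6267,0.0977,0],[-0.6267,0.0977,0.0],[-0.6267,0.0977,0.02],[-0.6267,0.0977,0.04],[-0.6267,0.0977,0.05],[-0.6267,0.0977,0.05]], "twist": [[0,0,0],[0,0,0],[0,0,0],[0,0,0],[0,0,0],[0,0,0],[0,0,0],[0,0,0],[0,0,0],[0,0,0],[0,0,0],[0,0,0],[0,0,0],[0,0,0],[0,0,0],[0,0,0],[0,0,0],[0,0,0],[0,0,0],[0,0,0]]}}

```text
time: 25.8
ee_pos: [0.5482, -0.3104, 0.2169]
eef_rot: [[0.173, 0.985, -0.005], [0.985, -0.173, 0.004], [0.003, -0.005, -1.0]]
ft_force: [-0.1, 0.2, -2.4]
grip_width: 0.525
finger_force: 41.2
```

```bash
python3 -c "
from h import *
st();goal(.5485,-.313,.0665,-10);caps()"
```

```text
t 25.8 grasp [ 0.548  -0.3102  0.1629] psi -9.94 q [-0.6267  0.3135  1.6661  0.0005  1.1682 -0.4534] w 0.525 F [-0.0588  0.2176 -2.4193] ff 41.21910631656647
 dp mm [-2.8  1.3 96.3] twist [-0.3 -0.2  0.1]
cap px [157.4037 189.6087] xy [0.5435 0.397 ] diam mm 46.9
cap px [211.6    208.6867] xy [0.478  0.2184] diam mm 64.1
```

>>> {"fn": "drive_tool", "kwargs": {"jaw": [-1,-1,-1,-1,-1,-1,-1,-1,-1,0.3,0.4,0.4,0.4,0.4,0.4,0.4,0.4,0.4,0.4], "dp": [[0,0,0.02],[0,0,0.045],[0,0,0.065],[0,0,0.08],[0,0,0.09],[0,0,0.096],[0,0,0.099],[0,0,0.0995],[0,0,0.0995],[0,0,0.0995],[0,0,0.0995],[0,0,0.0995],[0,0,0.0995],[0,0,0.08],[0,0,0.05],[0,0,0.01],[0,0,-0.03],[0,0,-0.05],[0,0,-0.05]], "twist": [[0,0,0],[0,0,0],[0,0,0],[0,0,0],[0,0,0],[0,0,0],[0,0,0],[0,0,0],[0,0,0],[0,0,0],[0,0,0],[0,0,0],[0,0,0],[0,0,0],[0,0,0],[0,0,0],[0,0,0],[0,0,0],[0,0,0]]}}

```text
time: 27.75
ee_pos: [0.5515, -0.3141, 0.2751]
eef_rot: [[0.174, 0.985, 0.008], [0.985, -0.174, -0.006], [-0.004, 0.009, -1.0]]
ft_force: [0.1, -0.3, 0.2]
grip_width: 0.702
finger_force: 0.0
```

```bash
python3 -c "
from h import *
caps();caps();st();goal(.5430,.3975,.2135,-10)"
```

```text
cap px [157.4037 189.6087] xy [0.5435 0.397 ] diam mm 46.9
cap px [211.6667 208.6902] xy [0.478  0.2181] diam mm 63.7
cap px [157.4037 189.6087] xy [0.5435 0.397 ] diam mm 46.9
cap px [211.6254 208.6656] xy [0.4781 0.2183] diam mm 63.9
t 27.85 grasp [ 0.5492 -0.3125  0.2155] psi -10.01 q [-0.6283  0.261   1.6267  0.      1.2539 -0.4536] w 0.703 F [ 0.3169 -0.7069 -0.8927] ff 0.0
 dp mm [ 698.1 -129.6    2. ] twist [-0. -0. -0.]
```

>>> {"fn": "drive_tool", "kwargs": {"jaw": [0.6,0.6,0.6,0.6,0.6,0.6,0.6,0.6,0.6,0.6,0.6,0.6,0.6,0.6,0.6,0.6,0.6,0.6,0.6], "dp": [[0.04,-0.0075,0],[0.085,-0.016,0],[0.13,-0.024,0],[0.175,-0.033,0],[0.22,-0.041,0],[0.265,-0.049,0],[0.31,-0.058,0],[0.355,-0.066,0],[0.4,-0.074,0],[0.445,-0.083,0],[0.49,-0.091,0],[0.535,-0.1,0],[0.58,-0.108,0],[0.62,-0.115,0],[0.66,-0.123,0],[0.698,-0.1296,0],[0.698,-0.1296,0],[0.698,-0.1296,0],[0.698,-0.1296,0]], "twist": [[0,0,0],[0,0,0],[0,0,0],[0,0,0],[0,0,0],[0,0,0],[0,0,0],[0,0,0],[0,0,0],[0,0,0],[0,0,0],[0,0,0],[0,0,0],[0,0,0],[0,0,0],[0,0,0],[0,0,0],[0,0,0],[0,0,0]]}}

```text
time: 29.75
ee_pos: [0.5425, 0.3959, 0.2676]
eef_rot: [[0.174, 0.985, -0.003], [0.985, -0.174, -0.003], [-0.003, -0.003, -1.0]]
ft_force: [-0.1, 0.7, -0.3]
grip_width: 0.802
finger_force: 0.0
```

```bash
python3 -c "
from h import *
st();C,im=snap('wrist','w6')
m=(im.min(2)>190).astype(np.uint8)
n,l,s,c=cv2.connectedComponentsWithStats(m,connectivity=4)
for i in range(1,n):
  if s[i,4]>200: print(s[i],px2w(C,*c[i],.075))
goal(.5430,.3975,.0645,-10)"
```

```text
t 29.75 grasp [0.5423 0.3958 0.2136] psi -10.05 q [ 0.5262  0.3453  1.5238 -0.0006  1.2766  0.7017] w 0.802 F [-0.0623  0.6616 -0.3394] ff 0.0
[248 129  42  29 618] [0.5626 0.4308 0.075 ]
[ 229  160   50   31 1126] [0.5428 0.4049 0.075 ]
[ 202  307   52   30 1124] [0.4898 0.256  0.075 ]
[ 82 369  51  15 426] [0.3376 0.1949 0.075 ]
 dp mm [  2.1   0.2 149.7] twist [-0.1  0.1 -0.1]
```

View pics/w6.png

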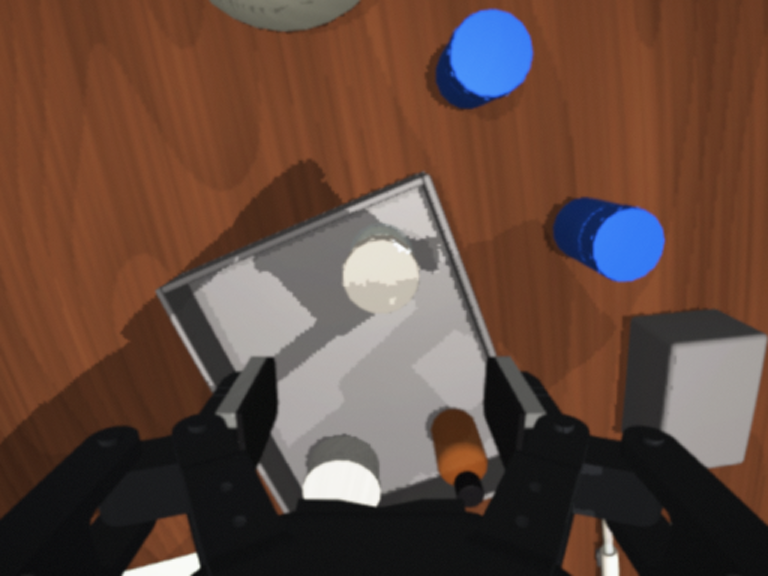

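The last pot's cap is at (381,275), half in shadow, which explains the split blob. It stands alone in the tote's corner.

```bash
python3 -c "
from h import *
print(px2w(cam('wrist'),254,183.3,.075))"
```

```text
[0.5429 0.3978 0.075 ]
```

>>> {"fn": "drive_tool", "kwargs": {"jaw": [0.6,0.6,0.6,0.6,0.6,0.6,0.6,-1,-1,-1,-1,-1,-1,-1,-1,-1,-1,-1,-1], "dp": [[0.001,0,0.03],[0.001,0,0.07],[0.001,0,0.1],[0.001,0,0.125],[0.001,0,0.14],[0.001,0,0.1495],[0.001,0,0.1495],[0.001,0,0.1495],[0.001,0,0.1495],[0.001,0,0.1495],[0.001,0,0.1495],[0.001,0,0.1495],[0.001,0,0.1495],[0.001,0,0.14],[0.001,0,0.11],[0.001,0,0.07],[0.001,0,0.03],[0.001,0,0],[0.001,0,0]], "twist": [[0,0,0],[0,0,0],[0,0,0],[0,0,0],[0,0,0],[0,0,0],[0,0,0],[0,0,0],[0,0,0],[0,0,0],[0,0,0],[0,0,0],[0,0,0],[0,0,0],[0,0,0],[0,0,0],[0,0,0],[0,0,0],[0,0,0]]}}

```text
time: 31.7
ee_pos: [0.5458, 0.3998, 0.2771]
eef_rot: [[0.174, 0.985, 0.01], [0.985, -0.174, 0.006], [0.008, 0.009, -1.0]]
ft_force: [1.0, 1.1, -0.4]
grip_width: 0.525
finger_force: 41.1
```

```bash
python3 -c "
from h import *
st();C,im=snap('top','t6',(310,110,430,270),3.5)"
```

```text
t 31.7 grasp [0.5463 0.4001 0.2231] psi -10.01 q [0.5286 0.3398 1.5126 0.     1.2773 0.7032] w 0.525 F [ 0.997   1.1189 -0.4201] ff 41.1465360224247
```

View pics/t6.png

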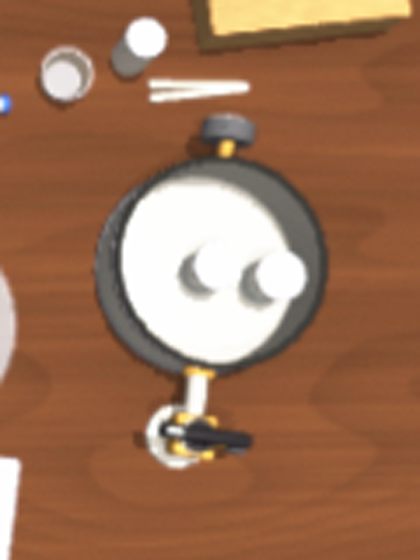

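Two pots stand in the chamber, at (213,266) and (282,276), and the third is in the gripper.

>>> {"fn": "drive_tool", "kwargs": {"jaw": [-1,-1,-1,-1,-1,-1,-1,-1,-1,-1,-1,-1,-1,-1,-1,-1,-1,-1,-1,-1], "dp": [[-0.03,0.006,0],[-0.075,0.015,0],[-0.12,0.024,0],[-0.165,0.033,0],[-0.21,0.042,0],[-0.255,0.051,0],[-0.3,0.06,0],[-0.345,0.069,0],[-0.39,0.079,0],[-0.435,0.088,0],[-0.48,0.097,0],[-0.525,0.106,0],[-0.57,0.115,0],[-0.61,0.123,0],[-0.64,0.129,0],[-0.6405,0.129,0.0],[-0.6405,0.129,0.01],[-0.6405,0.129,0.03],[-0.6405,0.129,0.05],[-0.6405,0.129,0.05]], "twist": [[0,0,0],[0,0,0],[0,0,0],[0,0,0],[0,0,0],[0,0,0],[0,0,0],[0,0,0],[0,0,0],[0,0,0],[0,0,0],[0,0,0],[0,0,0],[0,0,0],[0,0,0],[0,0,0],[0,0,0],[0,0,0],[0,0,0],[0,0,0]]}}

```text
time: 33.75
ee_pos: [0.556, -0.2516, 0.214]
eef_rot: [[0.172, 0.985, -0.009], [0.985, -0.172, 0.006], [0.004, -0.01, -1.0]]
ft_force: [-1.1, 0.3, -1.4]
grip_width: 0.529
finger_force: 41.2
```

>>> {"fn": "drive_tool", "kwargs": {"jaw": [-1,-1,-1,-1,-1,-1,-1,-1,-1,0.3,0.4,0.4,0.4,0.4,0.4,0.4,0.4,0.4,0.4], "dp": [[0,0,0.02],[0,0,0.045],[0,0,0.065],[0,0,0.08],[0,0,0.09],[0,0,0.096],[0,0,0.099],[0,0,0.0995],[0,0,0.0995],[0,0,0.0995],[0,0,0.0995],[0,0,0.0995],[0,0,0.0995],[0,0,0.08],[0,0,0.05],[0,0,0.01],[0,0,-0.03],[0,0,-0.05],[0,0,-0.05]], "twist": [[0,0,0],[0,0,0],[0,0,0],[0,0,0],[0,0,0],[0,0,0],[0,0,0],[0,0,0],[0,0,0],[0,0,0],[0,0,0],[0,0,0],[0,0,0],[0,0,0],[0,0,0],[0,0,0],[0,0,0],[0,0,0],[0,0,0]]}}

```text
time: 35.65
ee_pos: [0.5612, -0.2562, 0.275]
eef_rot: [[0.174, 0.985, 0.008], [0.985, -0.174, -0.005], [-0.003, 0.009, -1.0]]
ft_force: [0.0, 0.0, 1.8]
grip_width: 0.7
finger_force: 0.0
```

```bash
python3 -c "
from h import *
st();C,im=snap('top','t7')
z=(.043+.008);o=(im.max(2)<90).astype(np.uint8)
n,l,s,c=cv2.connectedComponentsWithStats(o,connectivity=4)
for i in range(1,n):
  if 50<s[i,4]<400: print(s[i],c[i],px2w(C,*c[i],.051))
goal(.5,-.02,.2135,-10)"
```

```text
t 35.65 grasp [ 0.5616 -0.2565  0.221 ] psi -10.01 q [-0.542   0.2204  1.665   0.      1.2466 -0.3673] w 0.7 F [0.0355 0.0199 1.7508] ff 0.0
[  0 121   3  42  83] [  0.6627 136.8675] [0.7377 0.9526 0.051 ]
[187 136  31   5  88] [202.9205 138.3977] [0.719  0.2491 0.051 ]
[437 164  32  43 218] [443.945  188.0826] [ 0.5369 -0.5705  0.051 ]
[377 169  13  10  53] [381.4906 174.283 ] [ 0.5873 -0.3556  0.051 ]
[394 169  23  38 302] [403.3411 189.2417] [ 0.5351 -0.4284  0.051 ]
[ 77 191  14  12 133] [ 83.4812 196.6165] [0.5261 0.6526 0.051 ]
[358 201  38  25 180] [378.4111 209.8556] [ 0.4667 -0.3393  0.051 ]
[371 276  11  26  61] [376.2951 286.1803] [ 0.214  -0.3215  0.051 ]
 dp mm [ 221.5 -100.     3.7] twist [ 0.2  0.1 -0. ]
```

>>> {"fn": "drive_tool", "kwargs": {"jaw": [0.6,0.6,0.6,0.6,0.6,0.6,0.6,0.6,0.6,0.6], "dp": [[0.04,-0.018,0],[0.08,-0.036,0],[0.12,-0.054,0],[0.16,-0.072,0],[0.2,-0.09,0],[0.226,-0.1,0],[0.226,-0.1,0],[0.226,-0.1,0],[0.226,-0.1,0],[0.226,-0.1,0]], "twist": [[0,0,0],[0,0,0],[0,0,0],[0,0,0],[0,0,0],[0,0,0],[0,0,0],[0,0,0],[0,0,0],[0,0,0]]}}

```text
time: 36.7
ee_pos: [0.4999, -0.0161, 0.2693]
eef_rot: [[0.175, 0.984, -0.001], [0.984, -0.175, -0.0], [-0.0, -0.001, -1.0]]
ft_force: [0.3, -0.8, -0.1]
grip_width: 0.8
finger_force: 0.0
```

```bash
python3 -c "
from h import *
st();C,im=snap('wrist','w8');T,im2=snap('top','t8')
a=im; b=cv2.resize(im2[100:260,280:450],None,fx=2.4,fy=2.4)
o=np.zeros((384,512+b.shape[1]-120,3),np.uint8);o=np.zeros((384,800,3),np.uint8)
o[:,:392]=a[:,60:452];o[:,392:]=b[:384,:408];cv2.imwrite('pics/c8.png',o[...,::-1])
print(w2px(C,(.5,-.02,.051)),'->crop u-60')
goal(.5,-.02,.0433,-10)"
```

```text
t 36.7 grasp [ 0.4998 -0.0161  0.2153] psi -10.11 q [-0.1724 -0.0176  1.9359 -0.0004  1.2243  0.0041] w 0.8 F [ 0.2938 -0.7602 -0.1358] ff 0.0
[254.8134 183.0628] ->crop u-60
 dp mm [ -3.9   0.7 172.4] twist [-0.   0.  -0.1]
```

View pics/c8.png

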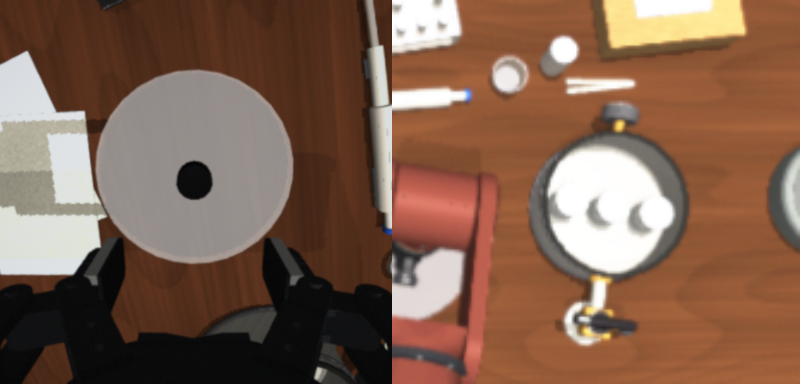

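The crop shows three pots in a row in the chamber at (568,203), (605,208) and (655,213). The lid's knob is at (194,180) in the wrist view.

```bash
python3 -c "
from h import *
C=cam('wrist');im=cv2.imread('pics/w8_raw.png')
m=(im.max(2)<45).astype(np.uint8);m[:150]=0;m[215:]=0;m[:,:220]=0;m[:,290:]=0
n,l,s,c=cv2.connectedComponentsWithStats(m)
for i in range(1,n):
  if s[i,4]>100: print(s[i],c[i],px2w(C,*c[i],.051),px2w(C,*c[i],.045))
lid=[px2w(C,60+u,v,.015) for u,v in((97,165),(293,165),(195,70),(195,262))];print(lid)
st()"
```

```text
[ 237  162   35   37 1024] [253.96   180.0889] [ 0.4999 -0.0169  0.051 ] [ 0.4997 -0.0184  0.045 ]
[array([0.3975, 0.0096, 0.015 ]), array([ 0.6075, -0.0279,  0.015 ]), array([0.5194, 0.0863, 0.015 ]), array([ 0.482 , -0.1249,  0.015 ])]
t 36.8 grasp [ 0.5    -0.016   0.2157] psi -10.11 q [-0.1723 -0.0181  1.9356 -0.0001  1.2244  0.0042] w 0.803 F [-0.0716  0.5271 -1.012 ] ff 0.0
```

>>> {"fn": "drive_tool", "kwargs": {"jaw": [0.6,0.6,0.6,0.6,0.6,0.6,0.6,0.6,-1,-1,-1,-1,-1,-1,-1,-1], "dp": [[-0.0025,0,0.03],[-0.0025,0,0.07],[-0.0025,0,0.11],[-0.0025,0,0.14],[-0.0025,0,0.16],[-0.0025,0,0.17],[-0.0025,0,0.173],[-0.0025,0,0.173],[-0.0025,0,0.173],[-0.0025,0,0.173],[-0.0025,0,0.173],[-0.0025,0,0.173],[-0.0025,0,0.173],[-0.0025,0,0.173],[-0.0025,0,0.173],[-0.0025,0,0.173]], "twist": [[0,0,0],[0,0,0],[0,0,0],[0,0,0],[0,0,0],[0,0,0],[0,0,0],[0,0,0],[0,0,0],[0,0,0],[0,0,0],[0,0,0],[0,0,0],[0,0,0],[0,0,0],[0,0,0]], "squeeze": 60}}

```text
time: 38.4
ee_pos: [0.5003, -0.0176, 0.0986]
eef_rot: [[0.174, 0.985, 0.002], [0.985, -0.174, -0.0], [-0.0, 0.002, -1.0]]
ft_force: [-1.7, 0.4, 4.9]
grip_width: 0.4
finger_force: 60.2
```

```bash
python3 -c "
from h import *
st();z=r.state()['ee_pos'][2]-.054;goal(.5485,-.313,z+.092,-10)"
```

```text
t 38.4 grasp [ 0.5004 -0.0176  0.0446] psi -10.01 q [-0.1754  0.2388  2.0302 -0.0002  0.8708 -0.0007] w 0.4 F [-1.7399  0.3836  4.8717] ff 60.17656445503235
 dp mm [-282.5   99.   -91.8] twist [ 0.1  0.  -0. ]
```

>>> {"fn": "drive_tool", "kwargs": {"jaw": [-1,-1,-1,-1,-1,-1,-1,-1,-1,-1,-1,-1,-1,-1,-1,-1,-1,-1,-1,-1], "dp": [[0,0,-0.02],[0,0,-0.05],[0,0,-0.09],[0,0,-0.13],[-0.01,0.004,-0.16],[-0.04,0.014,-0.165],[-0.07,0.024,-0.165],[-0.1,0.035,-0.165],[-0.13,0.046,-0.165],[-0.16,0.056,-0.165],[-0.19,0.067,-0.165],[-0.22,0.077,-0.165],[-0.25,0.088,-0.165],[-0.27,0.095,-0.165],[-0.2825,0.099,-0.165],[-0.2825,0.099,-0.15],[-0.2825,0.099,-0.13],[-0.2825,0.099,-0.115],[-0.2825,0.099,-0.11],[-0.2825,0.099,-0.11]], "twist": [[0,0,0],[0,0,0],[0,0,0],[0,0,0],[0,0,0],[0,0,0],[0,0,0],[0,0,0],[0,0,0],[0,0,0],[0,0,0],[0,0,0],[0,0,0],[0,0,0],[0,0,0],[0,0,0],[0,0,0],[0,0,0],[0,0,0],[0,0,0]]}}

```text
time: 40.4
ee_pos: [0.5467, -0.3112, 0.2046]
eef_rot: [[0.173, 0.985, -0.004], [0.985, -0.173, 0.003], [0.002, -0.004, -1.0]]
ft_force: [-0.6, 0.3, -6.4]
grip_width: 0.4
finger_force: 61.8
```

```bash
python3 -c "
from h import *
r.camera('top');r.camera('top');st();goal(.5485,-.313,.0446+.092,-10)"
```

```text
t 40.5 grasp [ 0.5481 -0.3126  0.1533] psi -9.98 q [-0.6295  0.3231  1.6733  0.0001  1.1444 -0.4553] w 0.398 F [-0.0632  1.0822 -5.8693] ff 61.76976442337036
 dp mm [-0.3  0.4 16.7] twist [0. 0. 0.]
```

Well centred. Lower the lid, release it and retreat.

>>> {"fn": "drive_tool", "kwargs": {"jaw": [-1,-1,-1,-1,-1,-1,-1,0,0.4,0.4,0.4,0.4,0.4,0.4,0.4,0.4,0.4], "dp": [[0,0,0.006],[0,0,0.011],[0,0,0.014],[0,0,0.016],[0,0,0.017],[0,0,0.0175],[0,0,0.0175],[0,0,0.0175],[0,0,0.0175],[0,0,0.0175],[0,0,0.0175],[0,0,0],[0,0,-0.03],[0,0,-0.06],[0,0,-0.09],[0,0,-0.1],[0,0,-0.1]], "twist": [[0,0,0],[0,0,0],[0,0,0],[0,0,0],[0,0,0],[0,0,0],[0,0,0],[0,0,0],[0,0,0],[0,0,0],[0,0,0],[0,0,0],[0,0,0],[0,0,0],[0,0,0],[0,0,0],[0,0,0]]}}

```text
time: 42.2
ee_pos: [0.5487, -0.3136, 0.3094]
eef_rot: [[0.174, 0.985, 0.004], [0.985, -0.174, -0.003], [-0.002, 0.005, -1.0]]
ft_force: [-0.3, -1.0, -0.1]
grip_width: 0.705
finger_force: 0.0
```

```bash
python3 -c "
from h import *
st();goal(.386,-.285,.24,-10);goal(.386,-.285,.107,-10)"
```

```text
t 42.2 grasp [ 0.5489 -0.3137  0.2554] psi -10.01 q [-0.6302  0.2247  1.5937  0.      1.3181 -0.4554] w 0.705 F [-0.3187 -0.9615 -0.1326] ff 0.0
 dp mm [  -0.1 -165.3   14.6] twist [ 0.3  0.1 -0. ]
 dp mm [   0.2 -165.9  147.6] twist [ 0.3  0.1 -0. ]
```

>>> {"fn": "drive_tool", "kwargs": {"jaw": [-0.3,-0.3,-0.3,-0.3,-0.3,-0.3,-0.3,-0.3], "dp": [[0,-0.04,0],[0,-0.08,0],[0,-0.12,0],[0,-0.15,0],[0,-0.165,0.01],[0,-0.165,0.01],[0,-0.165,0.01],[0,-0.165,0.01]], "twist": [[0,0,0],[0,0,0],[0,0,0],[0,0,0],[0,0,0],[0,0,0],[0,0,0],[0,0,0]]}}

```text
time: 43.0
ee_pos: [0.3859, -0.2843, 0.2966]
eef_rot: [[0.174, 0.985, 0.0], [0.985, -0.174, 0.0], [0.0, -0.0, -1.0]]
ft_force: [0.8, -0.1, 0.4]
grip_width: 0.35
finger_force: 0.0
```

```bash
python3 -c "
from h import *
st();_,a=snap('top','t9');_,b=snap('side','s9')
A=cv2.resize(a[130:260,320:430],None,fx=3.5,fy=3.5,interpolation=cv2.INTER_CUBIC);B=cv2.resize(b[235:365,190:370],None,fx=2.2,fy=2.2,interpolation=cv2.INTER_CUBIC)
o=np.zeros((455,A.shape[1]+B.shape[1],3),np.uint8);o[:A.shape[0],:A.shape[1]]=A;o[:B.shape[0],A.shape[1]:]=B;cv2.imwrite('pics/c9.png',o[...,::-1]);print(o.shape)
# knob from top, same measure before/after
C=cam('top')
for f in('top0','t9'):
  im=cv2.imread(f'pics/{f}_raw.png').max(2);m=(im<95).astype(np.uint8);m[:172]=0;m[196:]=0;m[:,:362]=0;m[:,392:]=0
  n,l,s,c=cv2.connectedComponentsWithStats(m);i=1+np.argmax(s[1:,4]);print(f,s[i],c[i],px2w(C,*c[i],.143))
goal(.386,-.285,.107,-10)"
```

```text
t 43.0 grasp [ 0.3859 -0.2843  0.2426] psi -9.99 q [-0.7817 -0.0937  1.9547  0.0003  1.2808 -0.6073] w 0.35 F [ 0.7605 -0.101   0.4179] ff 0.0
(455, 781, 3)
top0 [371 179  11  10  86] [376.1279 183.3256] [ 0.5459 -0.3085  0.143 ]
t9 [371 179  12  10  88] [376.6477 183.2955] [ 0.546  -0.3102  0.143 ]
 dp mm [ -0.5  -0.1 136. ] twist [0. 0. 0.]
```

View pics/c9.png

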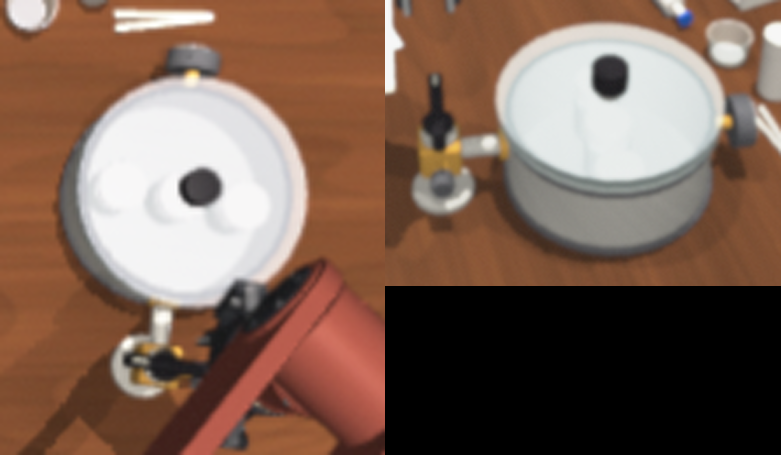

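The lid lies flat and within 2 mm of its original place, with the three pots visible beneath it. Now close the valve.

>>> {"fn": "drive_tool", "kwargs": {"jaw": [-0.3,-0.3,-0.3,-0.3,-0.3,-0.3,-0.3,-0.3,-1,-1,-1,-1,-1,-1], "dp": [[0,0,0.03],[0,0,0.06],[0,0,0.09],[0,0,0.11],[0,0,0.125],[0,0,0.134],[0,0,0.136],[0,0,0.136],[0,0,0.136],[0,0,0.136],[0,0,0.136],[0,0,0.136],[0,0,0.136],[0,0,0.136]], "twist": [[0,0,0],[0,0,0],[0,0,0],[0,0,0],[0,0,0],[0,0,0],[0,0,0],[0,0,0],[0,0,0],[0,0,0],[0,0,0],[0,0,0],[0,0,0],[0,0,0]], "squeeze": 40}}

```text
time: 44.5
ee_pos: [0.386, -0.2848, 0.1621]
eef_rot: [[0.174, 0.985, 0.002], [0.985, -0.174, -0.002], [-0.001, 0.002, -1.0]]
ft_force: [-0.5, 0.6, 5.1]
grip_width: 0.159
finger_force: 41.6
```

>>> {"fn": "drive_tool", "kwargs": {"jaw": [-1,-1,-1,-1,-1,-1,-1,-1,-1,-1,-1,-1,-1,-1,-1,-1,-1,-1], "dp": [[0,0,0],[0,0,0],[0,0,0],[0,0,0],[0,0,0],[0,0,0],[0,0,0],[0,0,0],[0,0,0],[0,0,0],[0,0,0],[0,0,0],[0,0,0],[0,0,0],[0,0,0],[0,0,0],[0,0,0],[0,0,0]], "twist": [[0,0,-6],[0,0,-12],[0,0,-18],[0,0,-24],[0,0,-30],[0,0,-36],[0,0,-42],[0,0,-48],[0,0,-54],[0,0,-60],[0,0,-66],[0,0,-72],[0,0,-78],[0,0,-84],[0,0,-90],[0,0,-91],[0,0,-91],[0,0,-91]]}}

```text
time: 46.3
ee_pos: [0.3847, -0.2858, 0.162]
eef_rot: [[-0.988, 0.157, -0.001], [0.157, 0.988, -0.004], [0.001, -0.004, -1.0]]
ft_force: [-5.3, -1.7, 7.1]
grip_width: 0.156
finger_force: 41.8
```

>>> {"fn": "drive_tool", "kwargs": {"jaw": [-0.3,-0.3,-0.3,-0.3,-0.3,-0.3,-0.3,-0.3,-0.3,-0.3,-0.3,-0.3,-0.3,-0.3,-0.3], "dp": [[0,0,0],[0,0,0],[0,0,0],[0,0,0],[0,0,-0.02],[0,0,-0.05],[0,0,-0.09],[0,0,-0.13],[0,0,-0.15],[0.02,0.05,-0.15],[0.02,0.1,-0.15],[0.02,0.15,-0.15],[0.02,0.2,-0.15],[0.02,0.2,-0.15],[0.02,0.2,-0.15]], "twist": [[0,0,0],[0,0,0],[0,0,0],[0,0,0],[0,0,0],[0,0,0],[0,0,0],[0,0,0],[0,0,0],[0,0,0],[0,0,0],[0,0,0],[0,0,0],[0,0,0],[0,0,0]]}}

```text
time: 47.8
ee_pos: [0.3968, -0.0822, 0.3108]
eef_rot: [[-0.988, 0.153, -0.0], [0.153, 0.988, -0.0], [0.0, -0.0, -1.0]]
ft_force: [0.3, -0.1, -0.2]
grip_width: 0.35
finger_force: 0.0
```

```bash
python3 -c "
from h import *
st();_,a=snap('top','t10')
A=cv2.resize(a[80:260,130:430],None,fx=2.6,fy=2.6,interpolation=cv2.INTER_CUBIC);cv2.imwrite('pics/c10.png',A[...,::-1])"
```

```text
t 47.8 grasp [ 0.3968 -0.0822  0.2568] psi 81.22 q [-0.3776 -0.2894  2.091  -0.0005  1.3399 -1.7951] w 0.35 F [ 0.3399 -0.1241 -0.1882] ff 0.0
```

View pics/c10.png

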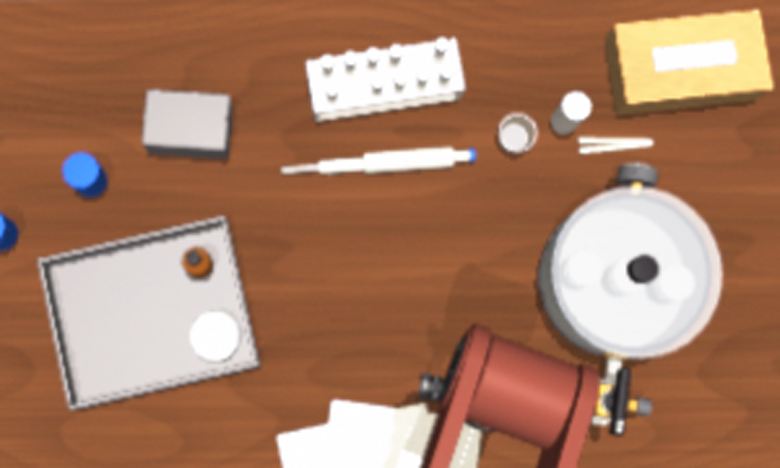

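The valve is back in line with the pipe at (622,400) and the lid is on with three pots under it. The tin and dropper remain in the tote, and the other bench items haven't moved.

```bash
python3 -c "
from bench import r
print(r.hand_in())"
```

```text
the job is handed in; nothing more can be done
None
```

The job is handed in: all three pots stand upright in the chamber, the lid is back flat and centred on the rim to within about 2 mm, and the valve is turned to vacuum; the tin and brown bottle stayed in the tote.

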